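Switch on the hob ring under the saucepan

TASK

Heat the saucepan on the two-ring hob: first press down the raised half of the rocker switch at the left end of the hob's front strip, then push in the round key directly in front of the ring on which the deep saucepan stands (not the one in front of the frying pan), and last push in the long bar key in the middle of the strip. Press each all the way down, in that order; do not press the other round key, and leave the pans and everything else standing where they are.

Things in the scene. Friction and masses are not known exactly. Their poses are not given: they have to be found in the camera images.
- hob: Fixed steel hob, 340 (x) x 580 (y) x 60 mm high. Origin: centre of underside, on the counter; +y is its left seen from the robot. Flat top at z = 60 mm: metal control strip in front (x -170 to -100 mm), black glass behind. Black controls on the line x = -135 mm: rocker at y = +230, round keys at +145 and -145, bar key at 0, fixed dial (unused, 40 mm wide, 16 tall) at -235
- ring_left (a point): Centre of the left ring (y = +145 mm, x = +50 mm in the hob's frame), on the glass; rings are 184 mm across
- ring_right (a point): Centre of the right ring (y = -145 mm, x = +50 mm in the hob's frame), on the glass
- rocker (a joint): V-shaped rocker switch, 52 (hob y) x 26 mm, pivot mid-length at hob y = +230, z = 68 mm. 0 = off (start): inner half level, outer (+y) half slopes up at 0.3 rad, its end 16 mm above the strip. 0.3 = on: outer half level, top 8 mm above the strip. Press the outer half straight down (about 3 N); it stays where left. On beyond 0.24
- rocker_press (a point): On the top face of the rocker's raised outer half, 16 mm along it from the pivot (15 mm outward in hob y), 13 mm above the strip when off, 8 mm when on: press down here or a few mm further out. Moves and tilts with the rocker
- key_left (a joint): Round friction-held push key: 0 = standing out as at the start, 0.007 = fully in; about 3 N moves it, it has no spring and stays as deep as it was pushed; it counts as in beyond 0.0055
- key_left_top (a point): Centre of the top of the left round key (28 mm across, in front of the left ring); 12 mm above the strip when out, 5 mm when in
- key_right (a joint): Round friction-held push key: 0 = standing out as at the start, 0.007 = fully in; about 3 N moves it, it has no spring and stays as deep as it was pushed; it counts as in beyond 0.0055
- key_right_top (a point): Centre of the top of the right round key (28 mm across, in front of the right ring); 12 mm above the strip when out, 5 mm when in
- bar (a joint): Long bar-shaped friction-held push key: 0 = standing out as at the start, 0.007 = fully in; about 3 N moves it, it has no spring and stays as deep as it was pushed; it counts as in beyond 0.0055
- bar_top (a point): Centre of the top of the bar key, 24 (hob x) x 80 mm (hob y); 12 mm above the strip when out, 5 mm when in
- saucepan: Loose open steel saucepan, deep: 160 mm across, 85 mm high, 0.6 to 1.1 kg, black handle 135 mm long along its +x, pointing away from the robot. Origin: centre of its underside. Stands on one of the two rings
- frying_pan: Loose steel frying pan, shallow: 184 mm across the rim, 40 mm high, black handle 130 mm long along its +x, pointing away from the robot. Origin: centre of its underside. Stands on the other ring
- spice_jar: Loose jar, 38 mm across, 85 mm high, on the glass between the pans; origin: centre of its underside
- mug: Loose white mug, 80 mm across, 90 mm high, on the counter left of the hob; origin: centre of its underside
- salt_shaker: Loose steel shaker, 38 mm across, 68 mm high, on the counter right of the hob; origin: centre of its underside
- wooden_spoon: Loose spoon, 260 mm long, 20 mm high or less, lying on the counter along the front of the hob, to the right; origin: underside, mid-length

How it is judged:
On the way, in this order (a step that is already met when the one before it is completed fails the run):
1. the rocker is switched on (value of joint rocker above 0.24 rad), for 0.1 s.
2. the round key in front of the saucepan's ring is pushed in (((horizontal distance between saucepan and ring_left below 0.06 m and value of joint key_left above 0.0055 m and value of joint key_right below 0.002 m) or (horizontal distance between saucepan and ring_right below 0.06 m and value of joint key_right above 0.0055 m and value of joint key_left below 0.002 m))), for 0.1 s.
3. the bar key is pushed in (value of joint bar above 0.0055 m), for 0.1 s.
At the end, for the whole second after the job is handed in: The rocker is on (beyond 0.24 of 0.3 rad), the round key in front of the saucepan's ring and the bar key are in (beyond 5.5 of 7 mm), the other round key is out (less than 2 mm in), and both pans, the jar, mug, shaker and spoon are at rest, upright and within 20 mm of where they started (value of joint rocker above 0.24 rad and ((horizontal distance between saucepan and ring_left below 0.06 m and value of joint key_left above 0.0055 m and value of joint key_right below 0.002 m) or (horizontal distance between saucepan and ring_right below 0.06 m and value of joint key_right above 0.0055 m and value of joint key_left below 0.002 m)) and value of joint bar above 0.0055 m and distance of each of saucepan, frying_pan, spice_jar, mug, salt_shaker, wooden_spoon from where it was at the start of the episode below 0.02 m and angle between each of saucepan, frying_pan, spice_jar, mug, salt_shaker's own z axis and vertical below 0.1 rad and linear speed of each of saucepan, frying_pan, spice_jar, mug, salt_shaker, wooden_spoon below 0.02 m/s); the robot touches nothing.
It fails at once if the round key of the frying pan's ring is pressed (beyond 3 mm) ((horizontal distance between saucepan and ring_left below 0.06 m and value of joint key_right above 0.003 m) or (horizontal distance between saucepan and ring_right below 0.06 m and value of joint key_left above 0.003 m)).
It fails at once if a pan or another loose thing is lifted, carried or knocked (moved more than 20 mm) (distance of any of saucepan, frying_pan, spice_jar, mug, salt_shaker, wooden_spoon from where it was at the start of the episode above 0.02 m).
It also fails if it takes over 42 s, if anything falls off the work surface, if the arm or the gripper's body presses on something with over 40 N, if the wrist force passes 120 N, or if a joint passes its speed limit or range.

ROBOT

A 6-joint arm with a two-finger parallel gripper is mounted at the origin on the work surface. World frame = base frame: x ahead of the robot, y to its left, z up, the work surface at z = 0. Lengths are in m, angles in rad, forces in N, time in s.
With the tool pointing down it reaches from about 0.325 to 0.9 m from the base axis. Payload 6.1 kg.
Tool frame: the origin (TCP) lies at the very end of the fingers, on their centre line; the grasp point (between the pads) lies 19 mm behind it (env.grasp_offset is the distance from the TCP to the grasp point, in m); z points along the fingers, y is the line along which they close (so a half turn about z gives the same grasp; the last joint's range is limited). The gripper opens to 85 mm and grips with 20 to 120 N. Pads are 22 mm wide; open, the fingers measure 114 mm over their backs; the gripper's body (76 mm by 85 mm) begins 54 mm behind the grasp point. The pads swing forward as they close: fully open they stand 13 mm farther back than shut.
Start: joints at [-1.27, 0.22, 1.526, -0, 1.395, -0.126], TCP at [0.259, -0.569, 0.201] pointing down, gripper open.
Joint ranges: [-2.98, 2.98], [-0.91, 2.08], [0.09, 2.57], [-1.24, 4.39], [0.2, 2.65], [-2.68, 2.68]. Speed limits (rad/s): [2.57, 2.57, 3.01, 3.14, 3.14, 3.14].

INTERFACE

Orientations are given as [roll, pitch, yaw] about the fixed x, y, z axes, in that order (R = Rz(yaw) Ry(pitch) Rx(roll)).
In Python, from bench import env, cams gives the robot as it stands. The module is installed in compiled form; this text tells all that it offers.
- The arm moves only by the tool arm_command, never from a script. Its argument "targets" is a list of rows, each a list of 6 numbers: the shift along the tool's x, y, z in cm, then the turn, a rotation vector about the tool's x, y, z in rad. A call has 1 to 8 rows; each row shifts and turns the commanded pose from where the row before left it, along the tool's axes as they then stand; what a row does not reach is not made up. A row lasts 1/10 s, in which the tool goes at most 50 mm and 8.59 degrees, less where a joint would pass 70% of its speed; a pose out of reach is approached as far as the arm can. A call with a gripper value outside its range is refused whole. "hand" is the gripper command: -1 is fully open, 1 is shut, values between are in proportion, set as the call begins (left out, the last holds). The fingers move at their own pace and stop on an object; the grip force is fixed at half the most. Time passes only in rows, so rows that do not move let the fingers close. It gives the time, the measured TCP pose, the force, the opening and the grip force at its end, in the units of the state.
- env.sense(): the state, without advancing time (a new reading comes with each control period).
- cams.read_camera(name): name is "scene" or "top" or "wrist"; returns the picture (480x640x3 uint8, blue, green, red); there is no depth.
- cams.camera_params(name): a dict with "K" (3x3 intrinsics, pixels), "origin" and "rotation" of the camera in the world. Camera axes: x right, y up, looking along -z (the intrinsics and any distortion apply to the point x, -y, -z); pixel columns grow to the right and rows downward; lengths in m; the calibration is good to about 2 mm. The wrist camera is an equidistant fisheye: a pixel r from the principal point sees the ray r / f radians off the axis. A picture is of the moment at which its call begins: read the wrist's pose just before it. camera_params takes no time and is no camera call; for the wrist camera it gives the pose at the moment of the call.
- env.sign_off(): hands the job in; it is judged then, once.
The state is a dict: "time_s": time; "qpos": joint angles; "qvel": joint speeds; "joint_efforts": joint torques, N m; "position": TCP position; "ee_rot": TCP orientation; "ft_force": force on the tool from outside, world axes, zero at the start; "torque": the same for the moment, N m; "width": opening from 0.0 (shut) to 1.0 (fully open); "finger_force": force on a finger pad.
Only numpy, scipy, OpenCV 4.12 (cv2) and the standard library are available. Lean on these libraries where they do the work, as an engineer would, in place of code of your own. Each camera call takes 0.05 s, during which the arm holds its last target. There are 200 camera calls.

## Working session

There is one attempt and no reset: what is moved stays moved. The work goes in short steps, Python scripts to look and compute and a tool call to move; the robot and the scene stay as the last step left them, time stands still between calls to the robot, and variables do not carry over. Pictures are saved under pics/ and viewed, at most 10 in all, crops included, and the job is handed in when it is done.

Besides the shell and the picture viewer there is one more tool, called after "Emit:" as a command line: name --pt "numbers of a row" for each row, then --argument value for the rest. arm_command: Moves the arm, as the interface text tells. Its arguments: {"type":"object","properties":{"targets":{"type":"array"},"hand":{"type":"number"}},"required":["targets"]}

```bash
mkdir -p pics
python3 - <<'E'
from bench import env,cams
import cv2,numpy as np
np.set_printoptions(precision=4,suppress=True)
for n in("top","scene"):
    im=cams.read_camera(n);cv2.imwrite(f"pics/{n}0.png",im);p=cams.camera_params(n);print(n,p)
s=env.sense();print(s['time_s'],s['position'],s['ee_rot'],s['ft_force'],s['width'])
E
```

```text
top {'K': array([[490.1509,   0.    , 321.759 ],
       [  0.    , 490.1509, 245.8804],
       [  0.    ,   0.    ,   1.    ]]), 'origin': array([0.3679, 0.0224, 1.1774]), 'rotation': array([ 0.1872,  0.0052, -1.554 ])}
scene {'K': array([[433.7719,   0.    , 322.6575],
       [  0.    , 433.7719, 239.426 ],
       [  0.    ,   0.    ,   1.    ]]), 'origin': array([ 1.4367, -0.2611,  0.6904]), 'rotation': array([ 0.9542, -0.0038,  1.2257])}
0.1 [ 0.2585 -0.5683  0.1997] [-3.1398 -0.0003  0.4268] [ 0.0015 -0.896  -0.227 ] 0.9967454501260066
```

View pics/top0.png

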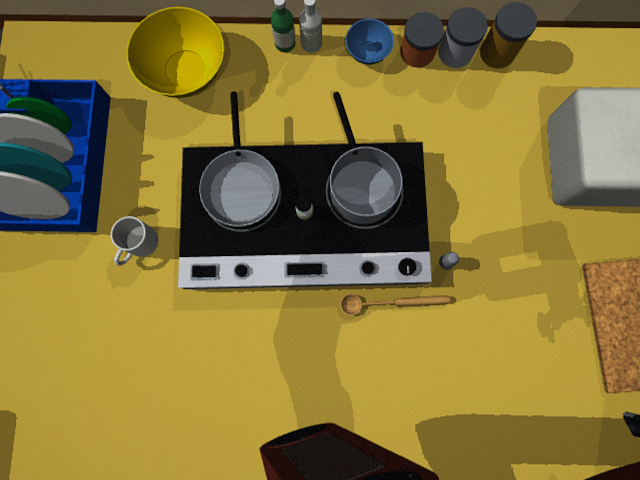

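View pics/scene0.png

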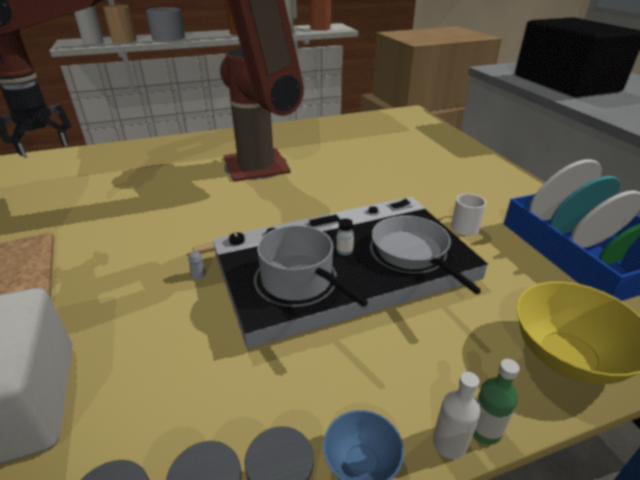

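The top view shows the saucepan (deep) on the right ring, at about (365,187), and the frying pan on the left, at about (240,190). On the strip the rocker is at (205,271), the left key (241,270), the bar (305,269), the right key (369,268) and the dial (407,267). The scene view agrees, so key_right is the one to press. The spoon lies in front of the strip on the right.

```bash
cat > h.py <<'E'
import cv2,numpy as np
from scipy.spatial.transform import Rotation as R
from bench import env,cams
np.set_printoptions(precision=4,suppress=True)
def ray(n,u,v,z):
    p=cams.camera_params(n);K=p['K']
    d=R.from_euler('xyz',p['rotation']).apply([(u-K[0,2])/K[0,0],-(v-K[1,2])/K[1,1],-1])
    o=p['origin'];return o+d*(z-o[2])/d[2]
E
python3 - <<'E'
from h import *
im=cv2.imread('pics/top0.png');g=cv2.cvtColor(im,cv2.COLOR_BGR2GRAY)
hsv=cv2.cvtColor(im,cv2.COLOR_BGR2HSV)
m=((hsv[...,1]<60)&(g>90)).astype(np.uint8);m[:245]=0;m[295:]=0;m[:,:170]=0;m[:,436:]=0
c=max(cv2.findContours(m,0,2)[0],key=cv2.contourArea)
q=cv2.approxPolyDP(cv2.convexHull(c),5,True)[:,0];print('strip',q)
for u,v in q: print((u,v),ray('top',u,v,.06))
f=np.zeros_like(m);cv2.drawContours(f,[c],-1,1,-1)
d=((g<60)&(f>0)).astype(np.uint8)
n,l,st,ce=cv2.connectedComponentsWithStats(d)
P=[]
for s,k in sorted(zip(st[1:],ce[1:]),key=lambda a:a[1][0]):
    if s[4]>40: w=ray('top',*k,.067);P.append(w);print(s,k,w)
# glass corners
k=((g<60)).astype(np.uint8);
P=np.array(P)
if len(P)==5:
    Y=np.array([230,145,0,-145,-235])/1e3
    a=np.c_[np.full(5,-.135),Y,];b=P[:,:2]
    i=[1,2,3];A=a[i]-a[i].mean(0);B=b[i]-b[i].mean(0)
    th=np.arctan2((A[:,0]*B[:,1]-A[:,1]*B[:,0]).sum(),(A*B).sum())
    Rm=np.array([[np.cos(th),-np.sin(th)],[np.sin(th),np.cos(th)]])
    t=b[i].mean(0)-Rm@a[i].mean(0);print('yaw',th,'hob',t);print(a@Rm.T+t);print((a@Rm.T+t-b)*1e3)
E
```

```text
strip [[429 252]
 [430 281]
 [178 286]
 [179 257]]
(np.int32(429), np.int32(252)) [ 0.5689 -0.2165  0.06  ]
(np.int32(430), np.int32(281)) [ 0.5016 -0.2171  0.06  ]
(np.int32(178), np.int32(286)) [0.4807 0.3591 0.06  ]
(np.int32(179), np.int32(257)) [0.548  0.3616 0.06  ]
[192 266  24  11 262] [203.5878 271.0344] [0.5152 0.3008 0.067 ]
[235 265  13  12 119] [240.8235 270.2857] [0.5183 0.2157 0.067 ]
[287 264  36  11 376] [303.8378 268.8963] [0.5239 0.0717 0.067 ]
[362 262  12  12 122] [367.623 267.5  ] [ 0.5294 -0.074   0.067 ]
[399 258  17  18 218] [406.9358 266.2339] [ 0.5338 -0.1638  0.067 ]
yaw 0.038250186489408505 hob [0.6588 0.0763]
[[ 0.5151  0.301 ]
 [ 0.5183  0.216 ]
 [ 0.5239  0.0712]
 [ 0.5294 -0.0737]
 [ 0.5329 -0.1637]]
[[-0.1615  0.1347]
 [-0.0083  0.3185]
 [ 0.0142 -0.5735]
 [-0.0059  0.255 ]
 [-0.9294  0.1273]]
```

Emit:
arm_command --pt "0 0 0 0 0 -0.1475" --pt "0 0 0 0 0 -0.1475" --pt "0 0 0 0 0 -0.1475" --pt "0 0 0 0 0 -0.1475" --pt "0 0 0 0 0 -0.1475" --pt "0 0 0 0 0 -0.1475" --pt "0 0 0 0 0 -0.1475" --pt "0 0 0 0 0 -0.1475" --hand 1

```text
time_s: 0.9
position: [0.2586, -0.5685, 0.2]
ee_rot: [-3.141, -0.001, 1.613]
ft_force: [-0.1, 0.6, 0.1]
width: -0.002
finger_force: 0.0
```

```bash
cat >> h.py <<'E'
T={'rocker':(.5144,.319,.0735),'key':(.5294,-.0737,.072),'bar':(.5239,.0712,.072)}
def go(n,z):
    s=env.sense();M=R.from_euler('xyz',s['ee_rot']);d=np.array([*T[n][:2],z])-s['position']
    print(n,'tool cm',M.inv().apply(d)*100,'t',s['time_s'],'pos',s['position'],'rot',s['ee_rot'],'q',s['qpos'],'F',s['ft_force'],s['width'])
E
python3 -c "
from h import *
go('rocker',.15)"
```

```text
rocker tool cm [87.595  29.2895  5.0952] t 0.9 pos [ 0.2586 -0.5685  0.2   ] rot [-3.1413 -0.0011  1.6128] q [-1.2701  0.2209  1.5272  0.      1.3947 -1.3122] F [-0.0897  0.5806  0.0944] -0.0019274403227424516
```

Emit:
arm_command --pt "3.65 1.2 0 0 0 0" --pt "3.65 1.2 0 0 0 0" --pt "3.65 1.2 0 0 0 0" --pt "3.65 1.2 0 0 0 0" --pt "3.65 1.2 0 0 0 0" --pt "3.65 1.2 0 0 0 0" --pt "3.65 1.2 0 0 0 0" --pt "3.65 1.2 0 0 0 0"

```text
time_s: 1.7
position: [0.3441, -0.272, 0.2003]
ee_rot: [-3.141, -0.0, 1.606]
ft_force: [1.4, 0.2, -0.0]
width: -0.002
finger_force: 0.0
```

Emit:
arm_command --pt "3.65 1.2 0 0 0 0" --pt "3.65 1.2 0 0 0 0" --pt "3.65 1.2 0 0 0 0" --pt "3.65 1.2 0 0 0 0" --pt "3.65 1.2 0 0 0 0" --pt "3.65 1.2 0 0 0 0" --pt "3.65 1.2 0 0 0 0" --pt "3.65 1.2 0 0 0 0"

```text
time_s: 2.5
position: [0.4295, 0.0232, 0.2006]
ee_rot: [3.142, 0.0, 1.607]
ft_force: [0.7, -0.7, -0.1]
width: -0.003
finger_force: 0.0
```

Emit:
arm_command --pt "3.65 1.2 0 0 0 0" --pt "3.65 1.2 0 0 0 0" --pt "3.65 1.2 0 0 0 0" --pt "3.65 1.2 0 0 0 0" --pt "3.65 1.2 0 0 0 0" --pt "3.65 1.2 0 0 0 0" --pt "3.65 1.2 0 0 0 0" --pt "0 0 0 0 0 0"

```text
time_s: 3.3
position: [0.5042, 0.2837, 0.1997]
ee_rot: [-3.141, -0.001, 1.61]
ft_force: [0.0, -0.6, -0.2]
width: -0.0
finger_force: 0.0
```

```bash
python3 -c "
from h import *
go('rocker',.10)"
```

```text
rocker tool cm [3.4805 1.1641 9.9705] t 3.3 pos [0.5042 0.2837 0.1997] rot [-3.1406 -0.0011  1.6103] q [0.3753 0.1113 1.6515 0.0014 1.3794 0.3355] F [ 0.0065 -0.5666 -0.2121] -0.0004918056374901469
```

Emit:
arm_command --pt "3.5 1.15 0 0 0 0" --pt "0 0 3.3 0 0 0" --pt "0 0 3.3 0 0 0" --pt "0 0 3.3 0 0 0" --pt "0 0 0 0 0 0"

```text
time_s: 3.8
position: [0.5101, 0.3129, 0.0957]
ee_rot: [-3.131, 0.004, 1.607]
ft_force: [-0.9, -1.1, -0.9]
width: 0.005
finger_force: 0.0
```

```bash
python3 -c "
from h import *
go('rocker',.08)
a=cams.read_camera('top')[200:340,130:330];b=cams.read_camera('wrist')
cv2.imwrite('pics/c1.png',np.hstack([cv2.resize(a,(343,240)),cv2.resize(b,(320,240))]))"
```

```text
rocker tool cm [0.606  0.4634 1.5627] t 3.8 pos [0.5101 0.3129 0.0957] rot [-3.1313  0.0044  1.6066] q [ 0.4185  0.2617  1.6824 -0.0003  1.2088  0.3828] F [-0.9296 -1.0595 -0.9376] 0.0046614067455437525
```

View pics/c1.png

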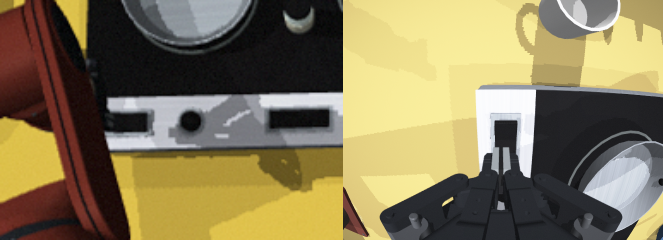

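The wrist view (right half) shows the closed fingers over the rocker, with its raised outer end at about (507,132) ahead of them. In the top crop the arm hides that end. I'll correct the remaining offset and check.

Emit:
arm_command --pt "0 0 0 0 0 0" --pt "0 0 0 0 0 0"

```text
time_s: 4.1
position: [0.5162, 0.3159, 0.1044]
ee_rot: [3.138, -0.002, 1.607]
ft_force: [-0.9, -0.3, -0.8]
width: 0.004
finger_force: 0.0
```

```bash
python3 -c "
from h import *
go('rocker',.08)"
```

```text
rocker tool cm [ 0.3127 -0.1783  2.4363] t 4.1 pos [0.5162 0.3159 0.1044] rot [ 3.1377 -0.0015  1.6066] q [ 0.4189  0.2547  1.6732 -0.      1.2095  0.3832] F [-0.8543 -0.3367 -0.7736] 0.004131306086620451
```

Emit:
arm_command --pt "0.3 -0.1 0.5 0 0 0" --pt "0 0 0.5 0 0 0" --pt "0 0 0.5 0 0 0" --pt "0 0 0.5 0 0 0" --pt "0 0 0 0 0 0" --pt "0 0 0 0 0 0" --pt "0 0 0 0 0 0"

```text
time_s: 4.8
position: [0.5136, 0.3184, 0.0818]
ee_rot: [3.141, -0.0, 1.607]
ft_force: [0.3, 0.1, -0.5]
width: -0.003
finger_force: 0.0
```

```bash
python3 -c "
from h import *
go('rocker',.068)"
```

```text
rocker tool cm [0.0604 0.0829 1.3833] t 4.8 pos [0.5136 0.3184 0.0818] rot [ 3.1414 -0.0001  1.6068] q [0.4244 0.2813 1.6867 0.     1.1734 0.3885] F [ 0.3154  0.0561 -0.4579] -0.0031159307965423527
```

Centred over it; press down in small steps.

Emit:
arm_command --pt "0.1 0.1 0.2 0 0 0" --pt "0 0 0.2 0 0 0" --pt "0 0 0.2 0 0 0" --pt "0 0 0.2 0 0 0" --pt "0 0 0.2 0 0 0" --pt "0 0 0.2 0 0 0" --pt "0 0 0.15 0 0 0" --pt "0 0 0 0 0 0"

```text
time_s: 5.6
position: [0.5142, 0.3192, 0.0679]
ee_rot: [-3.141, 0.0, 1.607]
ft_force: [-0.7, 0.6, 0.6]
width: 0.001
finger_force: 0.0
```

Emit:
arm_command --pt "0 0 0 0 0 0" --pt "0 0 0 0 0 0"

```text
time_s: 5.8
position: [0.5145, 0.3194, 0.0683]
ee_rot: [3.141, -0.0, 1.607]
ft_force: [0.6, -0.1, 1.1]
width: -0.003
finger_force: 0.0
```

Emit:
arm_command --pt "0 0 0.1 0 0 0" --pt "0 0 0.1 0 0 0" --pt "0 0 0 0 0 0" --pt "0 0 0 0 0 0"

```text
time_s: 6.2
position: [0.5144, 0.3193, 0.0661]
ee_rot: [-3.141, 0.0, 1.607]
ft_force: [-0.2, 0.2, -0.7]
width: 0.0
finger_force: 0.0
```

```bash
python3 -c "
from h import *
b=cams.read_camera('wrist')[150:400,180:480];a=cams.read_camera('scene')[180:260,340:440]
cv2.imwrite('pics/c2.png',np.hstack([cv2.resize(b,(420,350)),cv2.resize(a,(380,350))]))
go('rocker',.064)"
```

```text
rocker tool cm [-0.0337 -0.0033  0.2203] t 6.3 pos [0.5144 0.3193 0.0662] rot [ 3.1416 -0.      1.6068] q [0.4254 0.303  1.6922 0.     1.1464 0.3894] F [-0.2538  0.2803  0.8729] -0.0005953615089279145
```

View pics/c2.png

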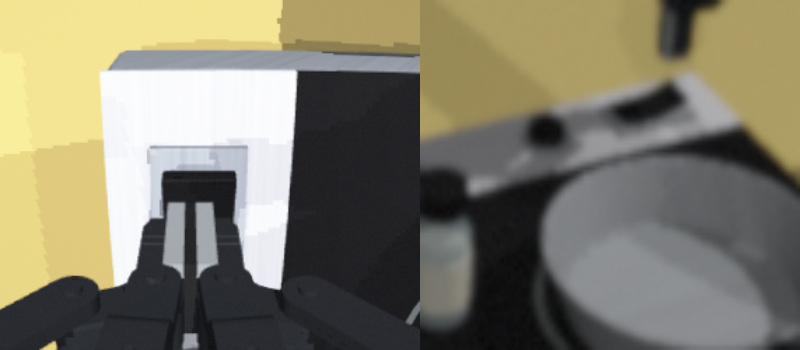

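```bash
cat >> h.py <<'E'
def proj(n,X):
    p=cams.camera_params(n);K=p['K'];c=R.from_euler('xyz',p['rotation']).inv().apply(np.array(X)-p['origin'])
    return K[0,2]+K[0,0]*c[0]/-c[2],K[1,2]-K[1,1]*c[1]/-c[2]
E
python3 -c "
from h import *
for X in [(.5144,.3193,.0662),(.5144,.3193,.09),(.5144,.3193,.12),(.5294,-.0737,.072),(.5239,.0712,.072),(.5151,.301,.068),(.5183,.216,.072)]:print(X,proj('scene',X),proj('top',X))
a=cams.read_camera('scene')[140:260,300:460];cv2.imwrite('pics/c3.png',cv2.resize(a,(800,600),interpolation=2))"
```

```text
(0.5144, 0.3193, 0.0662) (np.float64(404.46292061542925), np.float64(202.20672830795186)) (np.float64(195.6025239071741), np.float64(271.3167253198419))
(0.5144, 0.3193, 0.09) (np.float64(405.4209224293533), np.float64(194.85873234500664)) (np.float64(192.86096387819663), np.float64(269.8816034466732))
(0.5144, 0.3193, 0.12) (np.float64(406.65983226864597), np.float64(185.35613603959135)) (np.float64(189.23428246347498), np.float64(267.98314790666353))
(0.5294, -0.0737, 0.072) (np.float64(270.5432845952448), np.float64(229.09476115477548)) (np.float64(367.6822756507963), np.float64(267.194725573414))
(0.5239, 0.0712, 0.072) (np.float64(323.2877381386278), np.float64(217.83174342196014)) (np.float64(303.97792444502016), np.float64(268.5746666953752))
(0.5151, 0.301, 0.068) (np.float64(398.88731844772207), np.float64(202.86918141184472)) (np.float64(203.4114433158203), np.float64(271.03439429091424))
(0.5183, 0.216, 0.072) (np.float64(372.0538749033261), np.float64(207.39641174794016)) (np.float64(240.33472664479115), np.float64(269.9984503500301))
```

View pics/c3.png

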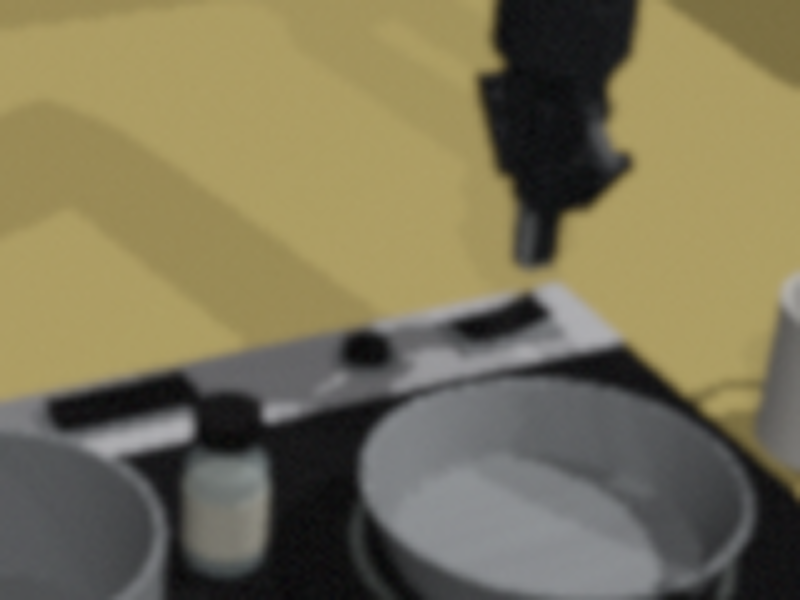

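The scene view shows the fingertip at about (407,193). The reported TCP should project to (404,202), so the real tip is still above the rocker, and the rocker is still raised. I'll check the wrist camera against the known strip corners to find the bias.

Run:
```python
from h import *
for z in(.066,.08,.09,.1,.11):print(ray('scene',406.6,193.5,z))
p=cams.camera_params('wrist');print(p);s=env.sense();print(s['position'],s['time_s'])
M=R.from_euler('xyz',p['rotation']);print('tcp in cam',M.inv().apply(s['position']-p['origin']),'cam axis',M.apply([0,0,-1]))
K=p['K']
def fish(X):
    c=M.inv().apply(np.array(X)-p['origin']);v=np.array([c[0],-c[1],-c[2]]);r=np.hypot(v[0],v[1]);t=np.arctan2(r,v[2])
    return K[0,2]+K[0,0]*t*v[0]/r,K[1,2]+K[1,1]*t*v[1]/r
th=.0383;Rm=np.array([[np.cos(th),-np.sin(th)],[np.sin(th),np.cos(th)]]);t=np.array([.6588,.0763])
for h,obs in(((-.17,.29,.06),(252,201)),((-.10,.29,.06),(392,201)),((-.148,.256,.074),(297,273)),((-.122,.256,.074),(348,273))):
    print(obs,fish([*(Rm@h[:2]+t),h[2]]))
print('tcp px',fish(s['position']))
```

```text
[0.4715 0.3497 0.066 ]
[0.4932 0.336  0.08  ]
[0.5086 0.3262 0.09  ]
[0.5241 0.3164 0.1   ]
[0.5395 0.3066 0.11  ]
{'K': array([[371.6483,   0.    , 315.5272],
       [  0.    , 371.6483, 240.2945],
       [  0.    ,   0.    ,   1.    ]]), 'origin': array([0.5102, 0.3991, 0.2396]), 'rotation': array([-0.316 ,  0.    ,  0.0354])}
[0.5145 0.3194 0.0663] 6.35
tcp in cam [ 0.0015 -0.0221 -0.1896] cam axis [ 0.011  -0.3106 -0.9505]
(252, 201) (np.float64(247.89541458315205), np.float64(201.55535966221842))
(392, 201) (np.float64(388.13331115038966), np.float64(201.22114002638034))
(297, 273) (np.float64(291.5975043960119), np.float64(275.84484083317))
(348, 273) (np.float64(345.0590302534216), np.float64(275.6761759017453))
tcp px (np.float64(318.36223586916907), np.float64(283.3376746891756))
```

The wrist camera agrees with the hob to about 2 mm, so the fingertips really sit 15–25 mm short of the reported TCP. I'll descend by force.

Emit:
arm_command --pt "0 0 0.2 0 0 0" --pt "0 0 0.2 0 0 0" --pt "0 0 0.2 0 0 0" --pt "0 0 0.1 0 0 0" --pt "0 0 0 0 0 0"

```text
time_s: 6.85
position: [0.5142, 0.3192, 0.0588]
ee_rot: [-3.141, 0.0, 1.607]
ft_force: [-0.5, -0.4, 0.4]
width: -0.006
finger_force: 0.0
```

Emit:
arm_command --pt "0 0 0.2 0 0 0" --pt "0 0 0.2 0 0 0" --pt "0 0 0.1 0 0 0" --pt "0 0 0 0 0 0"

```text
time_s: 7.25
position: [0.5142, 0.3193, 0.0539]
ee_rot: [-3.141, 0.0, 1.607]
ft_force: [0.0, 0.1, 0.5]
width: 0.001
finger_force: 0.0
```

Emit:
arm_command --pt "0 0 0.2 0 0 0" --pt "0 0 0.2 0 0 0" --pt "0 0 0 0 0 0"

```text
time_s: 7.55
position: [0.5141, 0.3192, 0.0498]
ee_rot: [-3.141, 0.0, 1.607]
ft_force: [0.4, 0.0, -0.1]
width: -0.003
finger_force: 0.0
```

```bash
python3 -c "
from h import *
a=cams.read_camera('scene')[160:240,370:430];b=cams.read_camera('wrist')[180:340,230:400]
cv2.imwrite('pics/c4.png',np.hstack([cv2.resize(a,(390,520),interpolation=2),cv2.resize(b,(400,520),interpolation=2)]))"
```

```text
(no output)
```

View pics/c4.png

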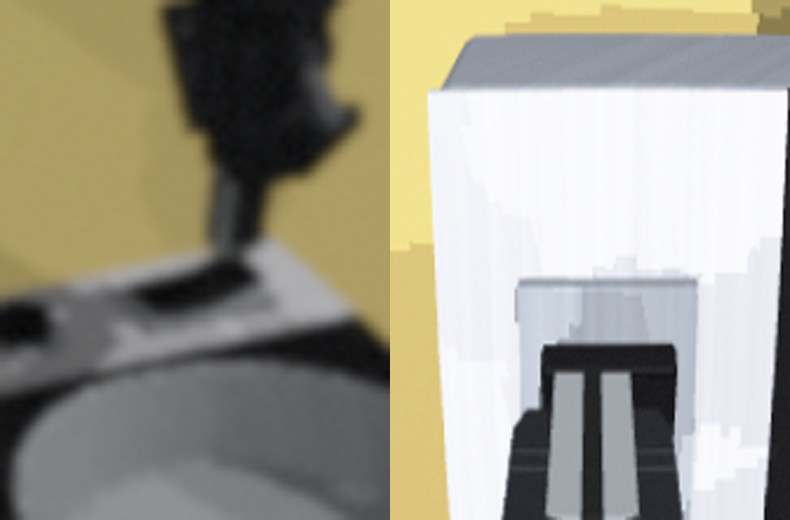

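The tip is now at about (406,198) in the scene, a few mm above the rocker's outer half. In the wrist view it is centred and about 4 mm inside the rocker's end. The rocker is still up, so I keep descending.

Emit:
arm_command --pt "0 0 0.2 0 0 0" --pt "0 0 0.2 0 0 0" --pt "0 0 0 0 0 0"

```text
time_s: 7.95
position: [0.5141, 0.3192, 0.0458]
ee_rot: [-3.141, 0.0, 1.607]
ft_force: [-0.6, 0.1, 0.2]
width: -0.002
finger_force: 0.0
```

Emit:
arm_command --pt "0 0 0.2 0 0 0" --pt "0 0 0.1 0 0 0" --pt "0 0 0 0 0 0"

```text
time_s: 8.25
position: [0.5146, 0.3197, 0.0434]
ee_rot: [3.141, -0.001, 1.607]
ft_force: [-0.5, 0.7, 1.1]
width: -0.001
finger_force: 0.6
```

Emit:
arm_command --pt "0 0 0.2 0 0 0" --pt "0 0 0.1 0 0 0" --pt "0 0 0 0 0 0"

```text
time_s: 8.55
position: [0.5146, 0.3194, 0.0402]
ee_rot: [3.141, -0.0, 1.607]
ft_force: [0.2, 1.3, 2.6]
width: -0.001
finger_force: 0.8
```

Emit:
arm_command --pt "0 0 0.2 0 0 0" --pt "0 0 0 0 0 0"

```text
time_s: 8.75
position: [0.5145, 0.3193, 0.038]
ee_rot: [3.142, 0.0, 1.607]
ft_force: [0.0, 1.0, 1.8]
width: 0.002
finger_force: 0.6
```

Emit:
arm_command --pt "0 0 0.1 0 0 0" --pt "0 0 0.1 0 0 0" --pt "0 0 0 0 0 0"

```text
time_s: 9.05
position: [0.5145, 0.3193, 0.0373]
ee_rot: [-3.142, 0.0, 1.607]
ft_force: [-3.2, -1.5, 10.0]
width: 0.0
finger_force: 4.8
```

Emit:
arm_command --pt "0 0 0.1 0 0 0" --pt "0 0 0 0 0 0"

```text
time_s: 9.25
position: [0.5146, 0.3193, 0.0372]
ee_rot: [3.141, 0.0, 1.607]
ft_force: [-6.9, -2.0, 15.0]
width: 0.002
finger_force: 7.7
```

Firm stop at 15 N, so the rocker is on. The real tip is about 31 mm above the reported TCP, so keys should contact near 0.041 and bottom near 0.034.

Emit:
arm_command --pt "0 0 -1 0 0 0" --pt "0 0 -3 0 0 0" --pt "0 0 -3 0 0 0" --pt "-2 0 0 0 0 0" --pt "-4 0 0 0 0 0" --pt "-4 0 0 0 0 0" --pt "-4 0 0 0 0 0" --pt "-4 0 0 0 0 0"

```text
time_s: 10.05
position: [0.5203, 0.1377, 0.1049]
ee_rot: [-3.141, 0.001, 1.607]
ft_force: [1.4, -0.3, -0.3]
width: 0.002
finger_force: 0.0
```

Emit:
arm_command --pt "-4 0 0 0 0 0" --pt "-4 0 0 0 0 0" --pt "-4 0 0 0 0 0" --pt "-4 0 0 0 0 0" --pt "-3.5 0 0 0 0 0" --pt "-1.8 0 0 0 0 0" --pt "0 0 0 0 0 0" --pt "0 0 0 0 0 0"

```text
time_s: 10.85
position: [0.5281, -0.0735, 0.1049]
ee_rot: [-3.141, -0.0, 1.606]
ft_force: [0.3, 0.1, 0.8]
width: -0.004
finger_force: 0.0
```

```bash
python3 -c "
from h import *
a=cams.read_camera('top')[240:310,180:300];b=cams.read_camera('wrist')[180:380,200:450]
cv2.imwrite('pics/c5.png',np.hstack([cv2.resize(a,(400,240),interpolation=2),cv2.resize(b,(300,240),interpolation=2)]))
go('key',.045)"
```

```text
key tool cm [-0.1257  0.1177  5.9933] t 10.95 pos [ 0.5282 -0.0725  0.1049] rot [-3.1409 -0.0004  1.6075] q [-0.2845  0.0931  1.857   0.0002  1.1923 -0.3213] F [ 0.5506 -0.3025  0.2873] -0.0022429779453395165
```

View pics/c5.png

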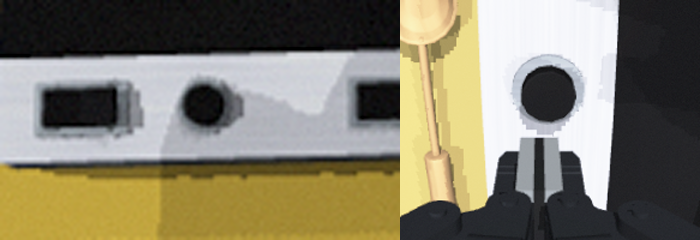

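The top crop shows the rocker at (80,107) with the shadow now on its inner end, and the left key untouched. The wrist view shows the right round key at (548,95), straight ahead of the fingers apart from 1–2 mm. Pressing it.

Emit:
arm_command --pt "-0.1 0.15 2 0 0 0" --pt "0 0 2 0 0 0" --pt "0 0 1.5 0 0 0" --pt "0 0 0.3 0 0 0" --pt "0 0 0 0 0 0" --pt "0 0 0 0 0 0"

```text
time_s: 11.55
position: [0.5308, -0.0742, 0.048]
ee_rot: [3.14, 0.0, 1.607]
ft_force: [0.9, -0.4, 0.2]
width: 0.0
finger_force: 0.0
```

Emit:
arm_command --pt "0 0 0.2 0 0 0" --pt "0 0 0.2 0 0 0" --pt "0 0 0.2 0 0 0" --pt "0 0 0.2 0 0 0" --pt "0 0 0.1 0 0 0" --pt "0 0 0.1 0 0 0" --pt "0 0 0.1 0 0 0" --pt "0 0 0 0 0 0"

```text
time_s: 12.35
position: [0.5304, -0.0745, 0.0362]
ee_rot: [3.141, 0.0, 1.607]
ft_force: [1.3, -0.2, 0.9]
width: 0.002
finger_force: 0.7
```

Emit:
arm_command --pt "0 0 0.1 0 0 0" --pt "0 0 0 0 0 0"

```text
time_s: 12.55
position: [0.5304, -0.0745, 0.0352]
ee_rot: [3.141, 0.0, 1.607]
ft_force: [-0.2, -0.8, 1.0]
width: -0.001
finger_force: 0.8
```

Emit:
arm_command --pt "0 0 0.1 0 0 0" --pt "0 0 0.1 0 0 0" --pt "0 0 0 0 0 0"

```text
time_s: 12.85
position: [0.5304, -0.0745, 0.0344]
ee_rot: [3.141, 0.0, 1.607]
ft_force: [-3.6, 1.4, 10.8]
width: -0.0
finger_force: 5.5
```

Emit:
arm_command --pt "0 0 0.1 0 0 0" --pt "0 0 0 0 0 0"

```text
time_s: 13.05
position: [0.5305, -0.0745, 0.0343]
ee_rot: [3.141, 0.0, 1.607]
ft_force: [-6.4, 1.3, 18.8]
width: 0.0
finger_force: 9.2
```

Hard stop at 0.0343, as predicted. On to the bar.

Emit:
arm_command --pt "0 0 -1 0 0 0" --pt "0 0 -3 0 0 0" --pt "0 0 -1.5 0 0 0" --pt "4 0 0 0 0 0" --pt "4 -0.1 0 0 0 0" --pt "4 0 0 0 0 0" --pt "2.5 0 0 0 0 0" --pt "0 0 0 0 0 0"

```text
time_s: 13.85
position: [0.5232, 0.0735, 0.087]
ee_rot: [-3.141, -0.001, 1.61]
ft_force: [-0.8, 0.2, 0.3]
width: -0.003
finger_force: 0.0
```

Emit:
arm_command --pt "0 0 0 0 0 0" --pt "0 0 0 0 0 0"

```text
time_s: 14.05
position: [0.5239, 0.0697, 0.0871]
ee_rot: [-3.141, 0.0, 1.606]
ft_force: [0.0, 0.4, 0.8]
width: -0.005
finger_force: 0.0
```

```bash
python3 -c "
from h import *
go('bar',.046)"
```

```text
bar tool cm [0.151  0.0102 4.106 ] t 14.05 pos [0.5239 0.0697 0.0871] rot [-3.1413  0.0004  1.6063] q [-0.0167  0.1039  1.8822 -0.0004  1.1557 -0.052 ] F [0.0111 0.4253 0.7825] -0.004564802941905227
```

Emit:
arm_command --pt "0.1 0 2 0 0 0" --pt "0 0 1.5 0 0 0" --pt "0 0 0.4 0 0 0" --pt "0 0 0.2 0 0 0" --pt "0 0 0 0 0 0" --pt "0 0 0 0 0 0"

```text
time_s: 14.65
position: [0.5244, 0.0714, 0.0468]
ee_rot: [3.141, 0.0, 1.607]
ft_force: [-0.2, 0.6, 0.1]
width: -0.003
finger_force: 0.0
```

Emit:
arm_command --pt "0 0 0.2 0 0 0" --pt "0 0 0.2 0 0 0" --pt "0 0 0.2 0 0 0" --pt "0 0 0.2 0 0 0" --pt "0 0 0.2 0 0 0" --pt "0 0 0.1 0 0 0" --pt "0 0 0.1 0 0 0" --pt "0 0 0 0 0 0"

```text
time_s: 15.45
position: [0.5241, 0.0716, 0.0344]
ee_rot: [3.141, -0.0, 1.607]
ft_force: [0.8, -0.1, 3.7]
width: -0.001
finger_force: 2.0
```

Emit:
arm_command --pt "0 0 0.1 0 0 0" --pt "0 0 0 0 0 0"

```text
time_s: 15.65
position: [0.5242, 0.0716, 0.0344]
ee_rot: [3.141, 0.0, 1.607]
ft_force: [-4.4, -0.0, 11.5]
width: 0.001
finger_force: 5.7
```

Bottomed. Push slightly more, lift clear, and check.

Emit:
arm_command --pt "0 0 0.1 0 0 0" --pt "0 0 0 0 0 0" --pt "0 0 -1 0 0 0" --pt "0 0 -3 0 0 0" --pt "0 0 -4 0 0 0" --pt "0 0 -4 0 0 0" --pt "0 -4 0 0 0 0" --pt "0 -4 0 0 0 0"

```text
time_s: 16.45
position: [0.4444, 0.0685, 0.1537]
ee_rot: [3.139, 0.0, 1.607]
ft_force: [-0.7, -0.0, 1.1]
width: -0.001
finger_force: 0.0
```

Emit:
arm_command --pt "0 -4 0 0 0 0" --pt "0 0 0 0 0 0" --pt "0 0 0 0 0 0" --pt "0 0 0 0 0 0"

```text
time_s: 16.85
position: [0.405, 0.0671, 0.1527]
ee_rot: [3.14, 0.0, 1.607]
ft_force: [0.1, -0.3, -0.6]
width: 0.001
finger_force: 0.0
```

```bash
python3 -c "
from h import *
a=cams.read_camera('scene')[160:310,180:500];b=cams.read_camera('top')[140:320,100:480]
cv2.imwrite('pics/c6.png',np.vstack([cv2.resize(a,(640,300),interpolation=2),cv2.resize(b,(640,300),interpolation=2)]))
s=env.sense();print(s['time_s'],s['position'],s['ft_force'])"
```

```text
16.95 [0.405  0.0671 0.1524] [-0.1628  1.064  -0.6518]
```

View pics/c6.png

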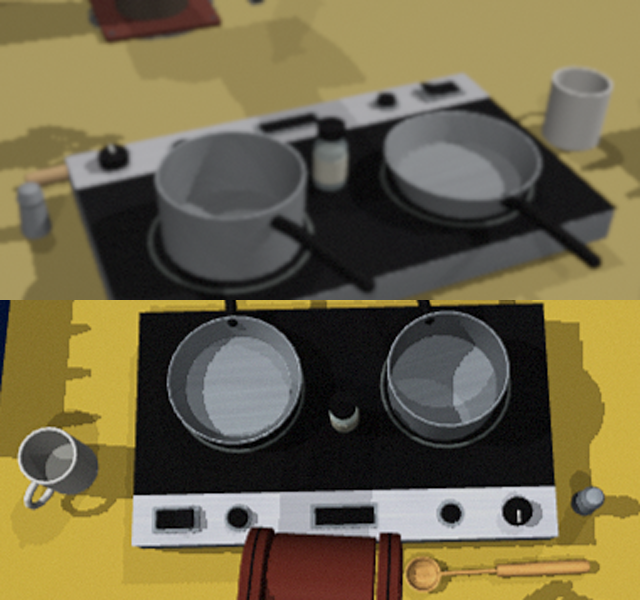

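The scene shows the rocker flipped with its inner half up (440,88), the bar low (290,123) and the left key still standing (387,100). In the top view the right key (451,513) and the bar (345,515) are flush, and the pans, jar, mug, shaker and spoon haven't moved. Handing in.

```bash
python3 -c "
from bench import env
print(env.sign_off())"
```

```text
the job is handed in; nothing more can be done
None
```

I pressed the rocker, then the right round key (in front of the saucepan), then the bar key, each down to a firm stop. The left round key and the loose things look untouched in the final pictures, and the job is handed in at about 17 s of the 42 s allowed; sign-off returned no verdict.

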